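# Fit the light hood, then hold the heavier of two bushings over the measuring camera

## Task

First push the black light hood fully home onto the lens port of the upward-looking measuring camera. Then lift the two look-alike flanged bushings clear of the blue tray in turn to feel which is the heavier (one is steel, the other aluminium), and finish holding the heavier one still in the gripper, upright with its flange face down, centred about 20 mm above the open mouth of the hood and touching nothing else, while the lighter one stands upright in the tray again. The program ends while still holding the bushing; leave the other things on the bench alone.

Things in the scene. Friction and masses are not known exactly. Their poses are not given: they have to be found in the camera images.
- camera_unit: Upward-looking measuring camera, fixed to the bench: white housing 188 x 106 mm on a dark base plate 200 x 120 mm, housing top 60 mm above the bench, round lens port upright on top near its front end. Origin on the port's axis at bench height; z up, x from the port to the rear: the base reaches 60 mm in front of the axis (-x) and 140 mm behind it (+x).
- port_seat (a point): On the axis of the lens port, at the top of its aluminium shoulder (diameter 66 mm), 66 mm above the bench; z up. The dark spigot, diameter 44 mm, rises 24 mm from here, its last 5 mm tapering to diameter 38 mm, with the lens window in its end. The hood slides over the spigot and seats on the shoulder; its mouth is then 60 mm above this point.
- light_hood: Black plastic light hood: loose straight tube, length 60 mm, outside diameter 54 mm, bore 46.5 mm all through, 75 g; both ends alike, a thin bright band near each. It starts upright on the bench. It slides over the spigot with 1.2 mm clearance all round, with no catch or tight fit. Origin in the centre of the end it stands on at the start, z along the tube, up.
- hood_mid (a point): Centre of the light hood, halfway along its axis (30 mm from either end).
- parts_tray: Blue plastic tray, fixed to the bench, outside 160 mm (its x) by 240 mm (its y), rim 16 mm high, walls and floor 4 mm thick, open on top. Origin under its centre at bench height, z up.
- bushing_a: One of two look-alike dark flanged bushings standing in the tray, barrel up: flange of diameter 52 mm, 8 mm thick, at the bottom, barrel of diameter 36 mm above it, 60 mm tall in all, bore 24 mm. Origin in the centre of the flange face (underside), z along the barrel, up. One bushing weighs 0.27 to 0.40 kg, the other 0.09 to 0.16 kg; which one cannot be seen.
- bushing_b: The other of the two look-alike dark flanged bushings, same shape, size and origin. The two start about 110 mm apart in the tray, in either order.
- spacer_ring: Bystander: brass spacer ring, diameter 36 mm, 10 mm high, lying in the tray. Origin under its centre.
- hex_nut: Bystander: bright hexagon nut, 32 mm across corners, 12 mm high, lying in the tray. Origin under its centre.
- ring_gauge: Bystander: steel ring gauge, diameter 60 mm, 16 mm high, lying flat on the bench. Origin under its centre.
- setting_master: Bystander: stepped steel setting master, diameter 30 mm at the foot, 34 mm tall, standing on the bench. Origin under its centre.
- plug_gauge: Bystander: plug gauge with hexagonal aluminium handle, 114 mm long (along its y), 19 mm thick, lying on the bench. Origin under its handle's middle.
- cleaner_bottle: Bystander: amber bottle of lens cleaner, diameter 40 mm, 85 mm tall, standing on the bench. Origin under its centre.
- caliper: Bystander: digital caliper lying flat on the bench, 235 mm long (along its x), 14 mm high. Origin under its middle.

How it is judged:
By the outcome, as a careful person would: the job done as asked, in the order asked, and still so for the second after the job is handed in, while the arm keeps its last pose, push and grip.
It also fails if it takes over 72 s, if anything falls off the work surface, if the arm or the gripper's body presses on something with over 40 N, if the wrist force passes 120 N, or if a joint passes its speed limit or range.

## Robot

A 6-joint arm with a two-finger parallel gripper is mounted at the origin on the work surface. World frame = base frame: x ahead of the robot, y to its left, z up, the work surface at z = 0. Lengths are in m, angles in rad, forces in N, time in s.
With the tool pointing down it reaches from about 0.35 to 0.775 m from the base axis. Payload 7.3 kg.
Tool frame: the origin (TCP) lies at the very end of the fingers, on their centre line; the grasp point (between the pads) lies 19 mm behind it (r.grip_point_offset is the distance from the TCP to the grasp point, in m); z points along the fingers, x is the direction in which the jaws open and shut, and the axes are right-handed (so a half turn about z gives the same grasp; the last joint's range is limited). The gripper opens to 92 mm and grips with 3 to 60 N. Pads are 19 mm wide; open, the fingers measure 130 mm over their backs; the gripper's body (75 mm by 190 mm) begins 47 mm behind the grasp point.
Start: joints at [-1.43, 0.342, 1.524, -0, 1.275, -0.146], TCP at [0.149, -0.504, 0.227] pointing down, gripper open.
Joint ranges: [-2.53, 2.53], [-0.77, 2.02], [0.04, 2.7], [-1, 4.14], [0.28, 2.66], [-3.11, 3.11]. Speed limits (rad/s): [2.57, 2.57, 3.14, 3.14, 3.14, 3.14].

## Interface

Orientations are given as a unit quaternion [x, y, z, w].
In Python, from cell import r, effector, viewer, ticket gives the robot as it stands. Calls block until the motion is done:
- r.movep(position, orientation): joint-space move of the TCP to a pose.
- r.servo_line(position, feed=0.15, attitude=None): straight line of the TCP; attitude=None keeps the orientation; feed is the mean speed in m/s.
- r.move_j(angles): joint-space move.
- effector.release() and effector.close(squeeze=None): open the fingers fully, or close them until they stop; squeeze is the grip in N (None keeps the last).
- r.sleep(seconds).
- r.inverse_kinematics(position, orientation): joint angles nearest the present ones, or None.
- viewer.snapshot(name): name is "scene" or "side" or "wrist"; returns the picture (384x512x3 uint8, red, green, blue); there is no depth.
- viewer.calibration(name): a dict with "K" (3x3 intrinsics, pixels), "R" (3x3) and "t" (3): a world point X has camera coordinates R X + t. Camera axes: x right, y down, z forward; pixel columns grow to the right and rows downward; lengths in m; the calibration is good to about 2 mm. A picture is of the moment at which its call begins: read the wrist's pose just before it. calibration takes no time and is no camera call; for the wrist camera it gives the pose at the moment of the call.
A pose or a line that the arm cannot do raises r.IKError and nothing moves.
- ticket.job_done(): hands the job in, once; it reports no verdict.
Readings, each from a call of its own:
- r.current_clock(): time.
- r.current_joints(): joint angles.
- r.current_joint_vel(): joint speeds.
- r.current_effort(): joint torques, N m.
- r.current_tcp_pos(): TCP position.
- r.current_orientation(): TCP orientation.
- r.current_ft_force(): force on the tool from outside, world axes, zero at the start.
- r.current_wrist_torque(): the same for the moment, N m.
- r.current_finger_gap(): finger opening in m.
Only numpy, scipy, OpenCV 4.12 (cv2) and the standard library are available. Lean on these libraries where they do the work, as an engineer would, in place of code of your own. Each camera call takes 0.05 s, during which the arm holds its last target. There are 200 camera calls.

## Working session

There is one attempt and no reset: what is moved stays moved. The work goes in short steps, each a Python script; the robot and the scene stay as the last script left them, time stands still between calls to the robot, and variables do not carry over. Pictures are saved under pics/ and viewed, about 8 in all and at most 12, crops included, and the job is handed in when it is done.

```bash
ls; mkdir -p pics
python3 - <<'E'
from cell import r,effector,viewer,ticket
import cv2,numpy as np
for n in ("scene","side"):
    im=viewer.snapshot(n); cv2.imwrite(f"pics/{n}0.png",im[:,:,::-1])
    c=viewer.calibration(n); print(n,c["K"].round(1).tolist(),(-c["R"].T@c["t"]).round(3),c["R"].round(2).tolist())
print(r.current_clock(),r.current_orientation(),r.current_ft_force())
E
```

```text
pics
scene [[352.1, 0.0, 254.7], [0.0, 352.1, 192.4], [0.0, 0.0, 1.0]] [ 0.989 -0.229  0.776] [[0.53, 0.85, -0.0], [0.69, -0.43, -0.58], [-0.49, 0.3, -0.82]]
side [[378.3, 0.0, 256.1], [0.0, 378.3, 189.5], [0.0, 0.0, 1.0]] [ 0.415 -0.747  0.73 ] [[0.98, -0.22, -0.02], [-0.15, -0.6, -0.79], [0.16, 0.77, -0.62]]
0.1 [ 8.00896656e-01 -5.98802228e-01 -4.61533978e-04 -4.74257694e-04] [ 0.44798263 -0.09950126  0.28840237]
```

View pics/scene0.png

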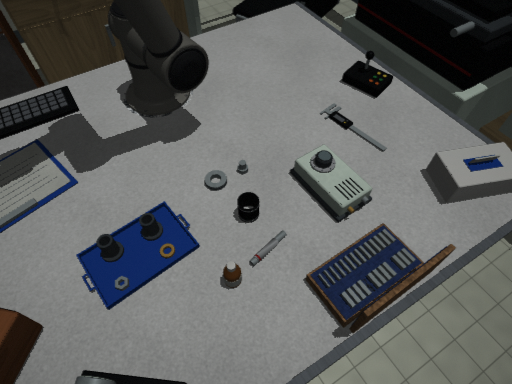

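View pics/side0.png

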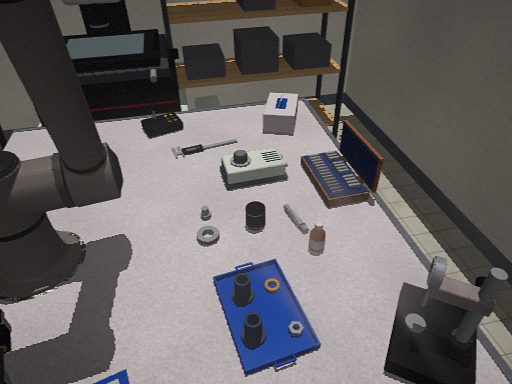

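Scene view: hood at about (248,200), port top (323,154), bushing tops (105,240) and (148,219). Side view: hood top (256,208), port top (240,154), bushing tops (242,278) and (253,316). Next I'll cast rays for these and look with the wrist camera.

```bash
cat > h.py <<'E'
from cell import r,effector,viewer,ticket
import cv2,numpy as np
from scipy.spatial.transform import Rotation as Ro
def ray(c,uv,z):
    d=c["R"].T@np.linalg.solve(c["K"],[uv[0],uv[1],1.]); o=-c["R"].T@c["t"]
    return o+d*(z-o[2])/d[2]
def proj(c,X):
    p=c["K"]@(c["R"]@np.asarray(X,float)+c["t"]); return p[:2]/p[2]
def down(yaw):  # tool z down, tool x (jaws) at angle yaw from world x
    return (Ro.from_euler('z',yaw)*Ro.from_euler('x',np.pi)).as_quat()
def st(): 
    print("t %.1f"%r.current_clock(),"tcp",np.round(r.current_tcp_pos(),4),"gap %.4f"%r.current_finger_gap(),"F",np.round(r.current_ft_force(),2))
E
python3 - <<'E'
from h import *
P={"hood":((248,200),(256,208),.06),"port":((323,154),(240,154),.09),"b1":((105,240),(253,316),.064),"b2":((148,219),(242,278),.064)}
cs,cd=viewer.calibration("scene"),viewer.calibration("side")
for k,(a,b,z) in P.items(): print(k,ray(cs,a,z).round(3),ray(cd,b,z).round(3))
c=viewer.calibration("wrist"); R=Ro.from_quat(r.current_orientation()).as_matrix()
print("cam in tool",(R.T@(-c["R"].T@c["t"]-r.current_tcp_pos())).round(4),(c["R"]@R).round(3).tolist(),c["K"].round(1).tolist(), Ro.from_quat(r.current_orientation()).as_euler('zyx'))
E
```

```text
hood [0.569 0.01  0.06 ] [0.572 0.007 0.06 ]
port [0.568 0.239 0.09 ] [0.572 0.234 0.09 ]
b1 [ 0.493 -0.322  0.064] [ 0.494 -0.317  0.064]
b2 [ 0.493 -0.218  0.064] [ 0.49  -0.219  0.064]
cam in tool [-1.00e-04 -7.92e-02 -1.59e-01] [[1.0, -0.001, -0.001], [0.0, 0.957, -0.291], [0.002, 0.291, 0.957]] [[269.3, 0.0, 254.7], [0.0, 269.3, 189.9], [0.0, 0.0, 1.0]] [ 1.28400991e+00 -1.71308912e-04 -3.14028026e+00]
```

Run:
```python
from h import *
cs=viewer.calibration("scene")
for k,uv,z in [("ring",(216,181),.016),("master",(242,168),.02),("plugA",(252,263),.01),("plugB",(284,234),.01),("bottle",(232,281),.0),("brassring",(167,250),.014),("nut",(122,283),.016),("camfrontL",(292,172),.0),("camrear",(345,215),0)]: print(k,ray(cs,uv,z).round(3))
import json
tiles=[];D={}
for n,p,yaw in [("tray",[.493,-.27,.28],np.pi/2),("port",[.57,.236,.25],np.pi/2),("hood",[.571,.008,.2],np.pi/2)]:
    r.movep(p,down(yaw)); r.sleep(.3); c=viewer.calibration("wrist"); im=viewer.snapshot("wrist")
    np.savez(f"w_{n}.npz",im=im,**c); tiles.append(cv2.resize(im,(400,300))); st()
tiles.append(np.zeros_like(tiles[0]))
cv2.imwrite("pics/w1.png",np.vstack([np.hstack(tiles[:2]),np.hstack(tiles[2:])])[:,:,::-1])
```

```text
ring [ 0.445 -0.016  0.016]
master [0.446 0.065 0.02 ]
plugA [ 0.696 -0.057  0.01 ]
plugB [0.673 0.05  0.01 ]
bottle [ 0.706 -0.117  0.   ]
brassring [ 0.563 -0.212  0.014]
nut [ 0.585 -0.331  0.016]
camfrontL [0.519 0.184 0.   ]
camrear [0.707 0.218 0.   ]
t 2.2 tcp [ 0.4928 -0.2703  0.28  ] gap 0.0917 F [ 0.03  0.39 -0.75]
t 4.5 tcp [0.5702 0.2356 0.2501] gap 0.0918 F [ 0.41  0.41 -0.04]
t 5.7 tcp [0.5711 0.0089 0.2001] gap 0.0918 F [ 0.31 -0.56  0.34]
```

View pics/w1.png

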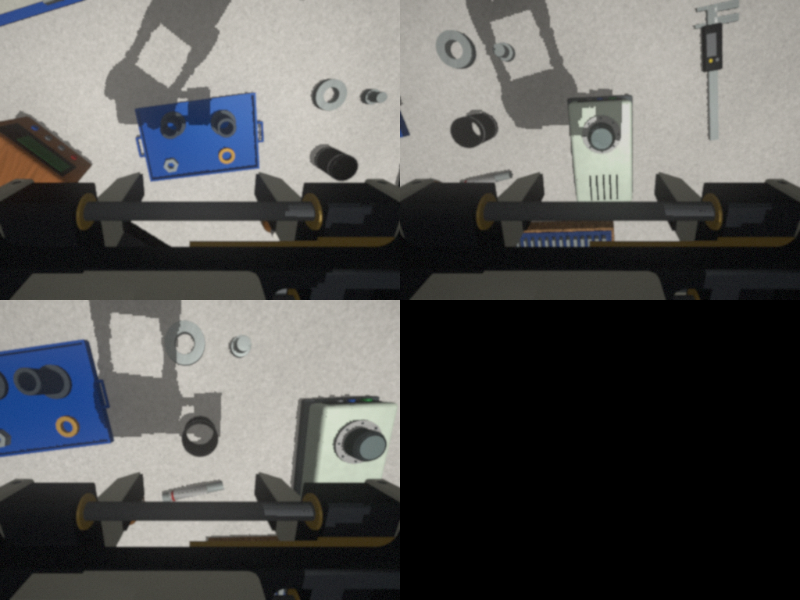

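The wrist tiles show the hood ring at full-resolution px (256,174), the port spigot at about (256,170), and the bushings near (220,160) and (287,158). I'll enlarge the crops to pick the rim edges accurately.

Run:
```python
from h import *
def crop(n,cx,cy,w,h,s):
    im=np.load(f"w_{n}.npz")["im"][cy-h//2:cy+h//2,cx-w//2:cx+w//2]
    im=np.clip(im.astype(float)*1.7,0,255).astype(np.uint8)
    o=cv2.resize(im,None,fx=s,fy=s,interpolation=cv2.INTER_CUBIC)
    for i in range(0,w,10): cv2.putText(o,str(cx-w//2+i),(i*s,8),0,.3,(255,0,0)); cv2.line(o,(i*s,10),(i*s,14),(255,0,0))
    for i in range(0,h,10): cv2.putText(o,str(cy-h//2+i),(0,i*s+3),0,.3,(255,0,0)); cv2.line(o,(20,i*s),(26,i*s),(255,0,0))
    return o
a=np.hstack([crop("hood",256,174,80,60,5),crop("port",256,170,80,60,5)])
b=np.hstack([crop("tray",220,160,80,60,5),crop("tray",285,160,80,60,5)])
cv2.imwrite("pics/crops.png",np.vstack([a,b])[:,:,::-1])
```

```text
(no output)
```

View pics/crops.png

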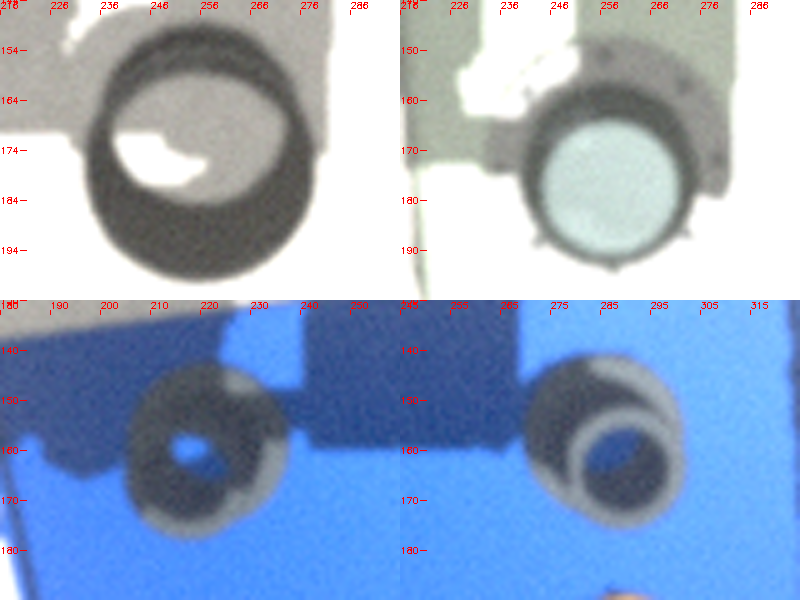

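Run:
```python
from h import *
L=lambda n:np.load(f"w_{n}.npz")
def f(n,uv,z): print(n,uv,ray(L(n),uv,z).round(4))
for uv in [(233.2,177),(278.8,177),(256,200.2)]: f("hood",uv,.06)
f("port",(258,175.8),.09); f("port",(240.4,175),.085);f("port",(275.2,175),.085);f("port",(257.8,192.6),.085)
f("tray",(290.4,163),.064); f("tray",(221.5,159.9),.012)
for z in [.02]:print([r.inverse_kinematics([.571,.008,.021],down(y)) is not None for y in (0,np.pi/2,np.pi/4)])
```

```text
hood (233.2, 177) [ 0.5685 -0.0158  0.06  ]
hood (278.8, 177) [0.5683 0.0364 0.06  ]
hood (256, 200.2) [0.5965 0.0105 0.06  ]
port (258, 175.8) [0.5709 0.2392 0.09  ]
port (240.4, 175) [0.5712 0.2175 0.085 ]
port (275.2, 175) [0.5712 0.2605 0.085 ]
port (257.8, 192.6) [0.594  0.2391 0.085 ]
tray (290.4, 163) [ 0.4888 -0.2203  0.064 ]
tray (221.5, 159.9) [ 0.494 -0.324  0.012]
[True, True, True]
```

Run:
```python
from h import *
q=down(np.pi/2); hx,hy=.5695,.0103
r.movep([hx,hy,.09],q); r.servo_line([hx,hy,.022],.1); effector.close(20); r.sleep(.2); st()
y0=r.current_tcp_pos()[1]
r.servo_line([hx,hy,.13],.15)
dx=.571-.5695
r.movep([hx+dx,.2392,.135],q); r.sleep(.3); st()
c=viewer.calibration("wrist");im=viewer.snapshot("wrist");s=viewer.snapshot("side");sc=viewer.snapshot("scene")
f=lambda im,x,y:cv2.resize(np.clip(im[y-40:y+40,x-53:x+53]*1.6,0,255).astype(np.uint8),(400,300),interpolation=cv2.INTER_CUBIC)
cv2.imwrite("pics/above.png",np.vstack([np.hstack([cv2.resize(im,(400,300)),f(im,256,200)]),np.hstack([f(s,240,150),f(sc,323,150)])])[:,:,::-1])
```

```text
t 8.0 tcp [0.5695 0.0103 0.0221] gap 0.0540 F [-0.13 -0.42  1.22]
t 10.0 tcp [0.5714 0.238  0.1351] gap 0.0538 F [ 0.71 -0.72 -0.03]
```

View pics/above.png

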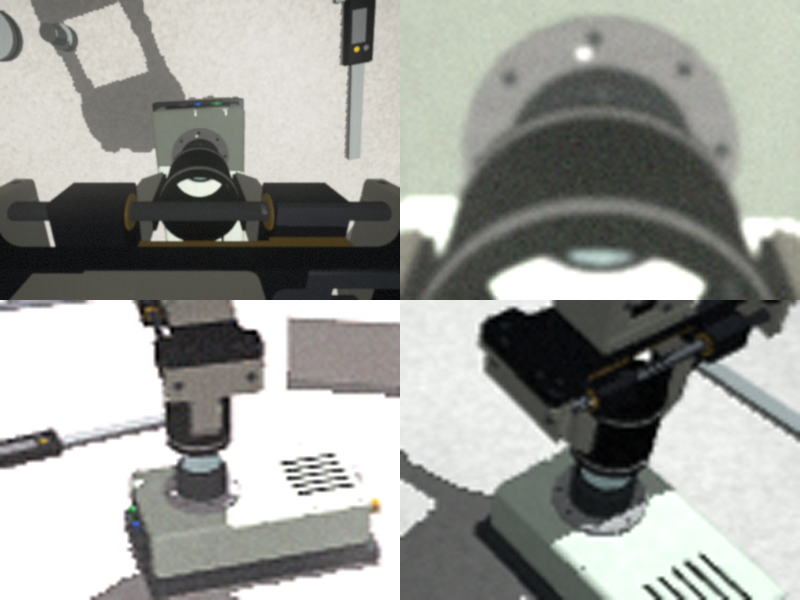

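The held hood sits directly over the spigot in the side and scene views. I'll lower it while watching the force.

Run:
```python
from h import *
x,y=.571,.2392
r.servo_line([x,y,.114],.1); r.sleep(.15); st(); b=np.array(r.current_ft_force())
for z in np.arange(.112,.084,-.002):
    r.servo_line([x,y,z],.04); r.sleep(.05)
    F=np.array(r.current_ft_force())-b; p=r.current_tcp_pos(); print(np.round(p,4),F.round(1))
    if F[2]>10: break
    if np.hypot(*F[:2])>5: x+=np.clip(F[0]*.0001,-.0007,.0007); y+=np.clip(F[1]*.0001,-.0007,.0007)
st()
```

```text
t 10.7 tcp [0.5714 0.2393 0.1146] gap 0.0538 F [-0.29 -0.27 -0.25]
[0.571  0.2392 0.1121] [-0.1  0.9 -0.3]
[0.5709 0.2392 0.1099] [1.5 0.8 0.6]
[0.571  0.2392 0.1079] [ 0.5 -0.2 -0.2]
[0.571  0.2392 0.1059] [ 0.3  0.7 -1. ]
[0.571  0.2392 0.1039] [ 0.3  0.2 -0.9]
[0.571  0.2392 0.1019] [ 0.6  0.1 -0.6]
[0.5709 0.2392 0.0999] [ 0.7  0.1 -1.1]
[0.571  0.2392 0.0979] [ 0.4  1.  -1.2]
[0.5709 0.2392 0.0959] [0.5 1.2 0.3]
[0.571  0.2392 0.0939] [-0.3  0.   0.1]
[0.571  0.2392 0.0919] [ 0.5  0.8 -0.8]
[0.5709 0.2392 0.0899] [ 0.3  1.5 -0.2]
[0.5712 0.2393 0.0881] [0.1 0.9 0.2]
[0.5713 0.2393 0.088 ] [-3.3 -1.1 12. ]
t 14.9 tcp [0.5713 0.2393 0.088 ] gap 0.0539 F [-3.59 -1.39 11.77]
```

Run:
```python
from h import *
effector.release(); r.servo_line([.5712,.2393,.19],.2); r.sleep(.1); sd=viewer.snapshot("side")
T=[cv2.resize(np.clip(sd[110:190,187:293]*1.5,0,255).astype(np.uint8),(400,300),interpolation=cv2.INTER_CUBIC)]
for n,p in [("b2",[.490,-.22,.2]),("b1",[.493,-.322,.2])]:
    r.movep(p,down(0)); r.sleep(.3); c=viewer.calibration("wrist"); im=viewer.snapshot("wrist"); np.savez(f"w_{n}.npz",im=im,**c); st()
    u,v=proj(c,[p[0],p[1],.05]).astype(int); print(n,u,v)
    o=cv2.resize(np.clip(im[v-45:v+45,u-60:u+60]*2.2,0,255).astype(np.uint8),(400,300),interpolation=cv2.INTER_CUBIC)
    s=400/120
    for i in range(0,120,10): cv2.putText(o,str(u-60+i),(int(i*s),8),0,.3,(255,0,0)); cv2.line(o,(int(i*s),10),(int(i*s),14),(255,0,0))
    for i in range(0,90,10): cv2.putText(o,str(v-45+i),(0,int(i*s)+3),0,.3,(255,0,0)); cv2.line(o,(20,int(i*s)),(26,int(i*s)),(255,0,0))
    T.append(o)
T.append(cv2.resize(im,(400,300)))
cv2.imwrite("pics/bush.png",np.vstack([np.hstack(T[:2]),np.hstack(T[2:])])[:,:,::-1])
```

```text
t 18.6 tcp [ 0.4902 -0.2196  0.2   ] gap 0.0919 F [ 0.13 -0.17 -0.03]
b2 254 177
t 19.4 tcp [ 0.4933 -0.3212  0.2003] gap 0.0919 F [ 0.48 -0.19  0.22]
b1 254 178
```

View pics/bush.png

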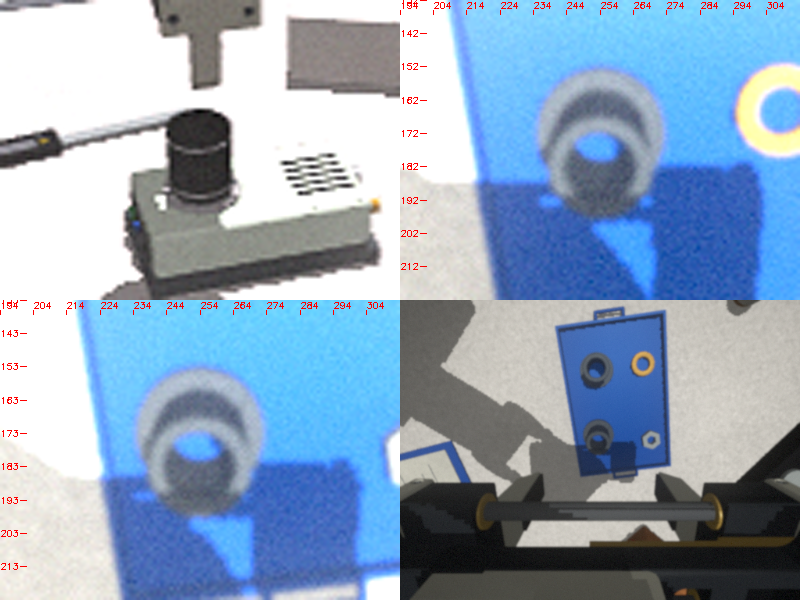

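The side view shows the hood seated flush on the shoulder. Bushing top rings are centred at (255.0,181.8) for b2 and (254.6,182.2) for b1. Now weighing both.

```bash
cat >> h.py <<'E'
def fz():
    a=[]
    for _ in range(25): a.append(r.current_ft_force()[2]); r.sleep(.02)
    return np.mean(a),np.std(a)/5
def weigh(x,y,z=.028):
    r.servo_line([x,y,.1],.25,attitude=down(0)); r.sleep(.2); f0=fz()
    r.servo_line([x,y,z],.12); effector.close(30); r.sleep(.15); st()
    r.servo_line([x,y,z+.07],.15); r.sleep(.25); f1=fz(); st()
    print("W",f1[0]-f0[0],f0,f1); return f0[0]-f1[0]
def putback(x,y,z=.028):
    r.servo_line([x,y,z+.006],.15); r.servo_line([x,y,z+.0003],.03); r.sleep(.15); st(); effector.release(); r.servo_line([x,y,.1],.2)
E
python3 - <<'E'
from h import *
p1=ray(np.load("w_b1.npz"),(254.6,182.2),.064); p2=ray(np.load("w_b2.npz"),(255.0,181.8),.064); print(p1,p2)
np.save("p.npy",[p1,p2])
w1=weigh(p1[0],p1[1]); 
putback(p1[0],p1[1])
w2=weigh(p2[0],p2[1]); print(w1,w2)
E
```

```text
[ 0.49358223 -0.32318051  0.064     ] [ 0.49098478 -0.22107115  0.064     ]
t 22.4 tcp [ 0.4935 -0.3231  0.028 ] gap 0.0356 F [-0.94  0.84  0.53]
t 23.7 tcp [ 0.4936 -0.3232  0.098 ] gap 0.0358 F [-0.77 -0.09 -1.09]
W -1.205553842939309 (np.float64(0.024088327110422688), np.float64(0.10081176710769513)) (np.float64(-1.1814655158288863), np.float64(0.10092510242721434))
t 24.7 tcp [ 0.4937 -0.3233  0.0286] gap 0.0355 F [ 0.02 -0.21 -1.37]
t 29.3 tcp [ 0.4904 -0.2209  0.0279] gap 0.0357 F [-4.91 -1.    3.21]
t 30.6 tcp [ 0.491  -0.2211  0.098 ] gap 0.0355 F [-0.37 -0.05 -4.04]
W -3.747638622547298 (np.float64(0.10379778799974153), np.float64(0.08711314724750438)) (np.float64(-3.6438408345475564), np.float64(0.07770709853109047))
1.205553842939309 3.747638622547298
```

b2 weighs 3.75 N and b1 1.21 N, so b2 is the steel one. I'll carry it over the hood.

Run:
```python
from h import *
p=r.current_tcp_pos(); r.servo_line([p[0],p[1],.21],.2)
r.movep([.571,.2392,.21],down(0)); r.servo_line([.571,.2392,.170],.08); r.sleep(.3); st()
T=[]
for n in ("scene","side"):
    c=viewer.calibration(n); im=viewer.snapshot(n); np.savez(f"w_{n}.npz",im=im,**c)
    for X in ([.571,.239,.146],[.493,-.32,.03]):
        u,v=proj(c,X).astype(int); h,w=(38,50)
        o=cv2.resize(np.clip(im[v-h:v+h,u-w:u+w]*1.9,0,255).astype(np.uint8),(400,304),interpolation=cv2.INTER_CUBIC)
        for i in range(0,100,10): cv2.putText(o,str(u-w+i),(i*4,8),0,.3,(255,0,0)); cv2.line(o,(i*4,10),(i*4,14),(255,0,0))
        for i in range(0,76,10): cv2.putText(o,str(v-h+i),(0,i*4+3),0,.3,(255,0,0)); cv2.line(o,(20,i*4),(26,i*4),(255,0,0))
        T.append(o[:300])
cv2.imwrite("pics/fin.png",np.vstack([np.hstack(T[:2]),np.hstack(T[2:])])[:,:,::-1])
```

```text
t 33.9 tcp [0.5712 0.2393 0.1705] gap 0.0354 F [ 0.53 -0.65 -3.12]
```

View pics/fin.png

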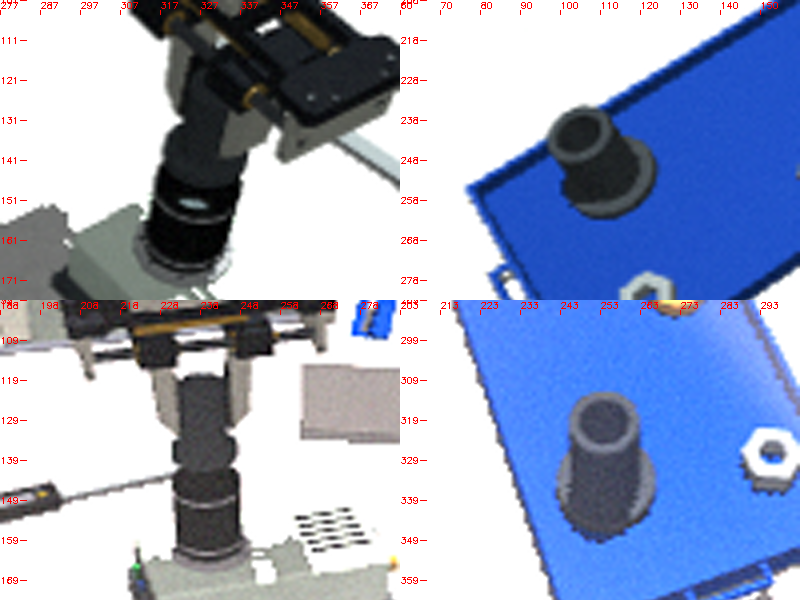

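The lighter bushing stands upright and the held one is over the hood. I'll make one overlay check of the centring in the scene and wrist views.

Run:
```python
from h import *
T=[]
p=r.current_tcp_pos()
c=viewer.calibration("wrist"); w=viewer.snapshot("wrist"); np.savez("w_wr.npz",im=w,**c)
a=np.linspace(0,2*np.pi,80)
for n in ("scene","side","wr"):
    L=np.load(f"w_{n}.npz"); im=L["im"]; u,v=proj(L,[.571,.239,.14]).astype(int); v=min(v,344); 
    S=8 if n!="wr" else 4; hw=25 if n!="wr" else 50
    x0,y0=u-hw,v-int(hw*.75)
    base=cv2.resize(np.clip(im[y0:y0+int(hw*1.5),x0:x0+2*hw]*2.2,0,255).astype(np.uint8),(400,int(hw*1.5)*S),interpolation=cv2.INTER_CUBIC)
    base=cv2.copyMakeBorder(base,0,300-base.shape[0],0,0,0) if base.shape[0]<300 else base[:300]
    for R,z,col in ((.026,p[2]-.024,(0,255,0)),(.026,p[2]-.016,(0,255,0)),(.027,.126,(255,0,0))):
        q=np.array([proj(L,[.571+R*np.cos(t),.2392+R*np.sin(t),z]) for t in a])
        cv2.polylines(base,[((q-[x0,y0]+.5)*S).astype(np.int32)],True,col,1)
    T.append(base)
T.append(cv2.resize(w,(400,300)))
cv2.imwrite("pics/ov.png",np.vstack([np.hstack(T[:2]),np.hstack(T[2:])])[:,:,::-1]); st()
```

```text
t 34.1 tcp [0.571  0.2392 0.1702] gap 0.0352 F [ 0.26  0.04 -3.77]
```

View pics/ov.png

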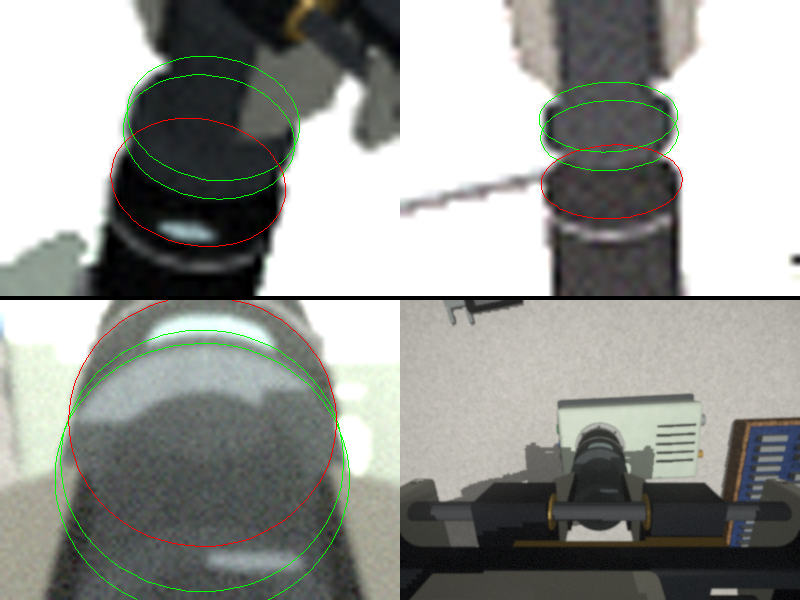

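Run:
```python
from h import *
L=np.load("w_wr.npz"); im=L["im"]; x0,y0,S=200,150,7
o=cv2.resize(np.clip((im[y0:y0+85,x0:x0+112]/255.)**.6*400,0,255).astype(np.uint8),None,fx=S,fy=S,interpolation=cv2.INTER_CUBIC)
for i in range(0,112,5): cv2.putText(o,str(x0+i),(i*S,8),0,.3,(255,0,0)); cv2.line(o,(i*S,10),(i*S,14),(255,0,0))
for i in range(0,85,5): cv2.putText(o,str(y0+i),(0,i*S+3),0,.3,(255,0,0)); cv2.line(o,(20,i*S),(26,i*S),(255,0,0))
cv2.imwrite("pics/wr.png",o[:,:,::-1])
a=np.linspace(0,2*np.pi,200)
for R,z in ((.026,.1462),(.026,.1542),(.027,.126),(.02325,.126),(.022,.09),(.027,.118),(.017,.09)):
    q=np.array([proj(L,[.571+R*np.cos(t),.2392+R*np.sin(t),z]) for t in a]); print(R,z,"u",q[:,0].min().round(1),q[:,0].max().round(1),"v",q[:,1].min().round(1),q[:,1].max().round(1))
```

```text
0.026 0.1462 u 218.7 289.4 v 186.0 251.4
0.026 0.1542 u 217.3 290.8 v 189.3 256.9
0.027 0.126 u 220.7 287.6 v 177.5 240.1
0.02325 0.126 u 225.3 282.9 v 182.2 236.0
0.022 0.09 u 230.7 277.7 v 173.1 217.7
0.027 0.118 u 221.8 286.4 v 175.1 235.8
0.017 0.09 u 236.0 272.3 v 178.4 212.9
```

View pics/wr.png

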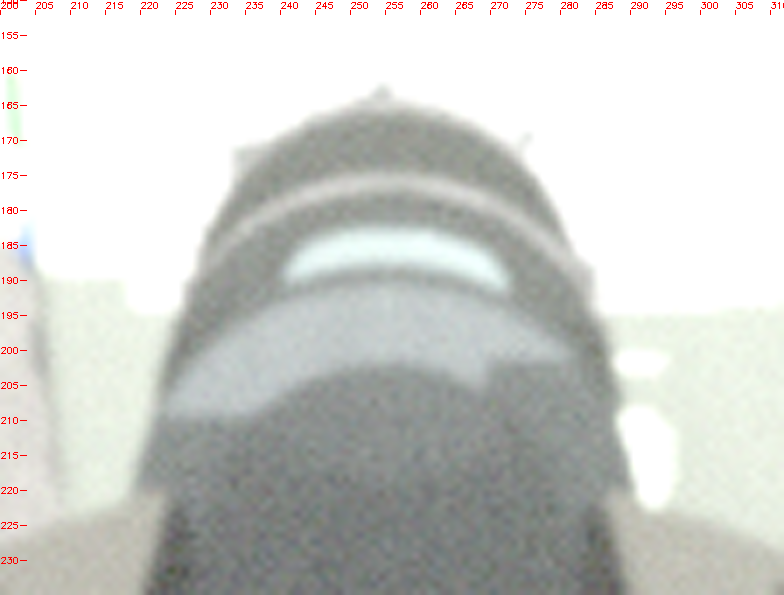

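The wrist view shows the hood mouth rim at v=182 against 182.2 predicted, and the flange edge at 190.5 against 189.3. That puts the bushing about 1 mm off in −y and 1 mm in −x, so I'll apply a small trim and hand in.

Run:
```python
from h import *
r.servo_line([.572,.2397,.170],.02); r.sleep(.8); st(); print(fz(),np.abs(r.current_joint_vel()).max())
ticket.job_done(); st()
```

```text
t 35.1 tcp [0.572  0.2397 0.17  ] gap 0.0356 F [-0.74  1.33 -3.09]
(np.float64(-3.6098673753512553), np.float64(0.09233530627483767)) 0.001017781666810508
the job is handed in; nothing more can be done
the job is handed in; nothing more can be done
```

The job is done and handed in at about 36 s on the robot's clock, with the heavier bushing still held over the hood.

- **Hood:** I pushed it onto the lens port until it stopped with about 12 N, at the height expected for full seating. A side picture shows it flush on the shoulder.
- **Weighing:** I lifted both bushings clear of the tray. One weighed 1.21 N (about 0.12 kg) and the other 3.75 N (about 0.38 kg). The lighter one was put back and stands upright in the tray in both room cameras.
- **Final hold:** The heavier bushing is upright, flange down, about 20 mm above the hood mouth. The arm was still, and the 3.6 N load matched the bushing alone, so it touches nothing else.
- **Centring:** The wrist and side views put the bushing about 1 mm off, and I trimmed it by 1.0 mm in x and 0.5 mm in y. The scene view weakly suggested the opposite sign in y, within its roughly 2–3 mm per pixel resolution. No picture was taken after the trim, so I expect it to be centred to about 1 mm but did not confirm that.

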